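# Refit the click-stop fuse plug on a servo drive

### The job

Put the fuse plug's square brass stem all the way down into the square hole of the lock block on top of the black drive module, then turn the plug clockwise (seen from above) until it comes up tight and its ratchet clicks: one click, then stop and let go, leaving the plug fully home. Work gently: never press or wrench the plug hard against the module, and leave the solder spool, the meter and the screwdriver alone.

Things in the scene. Friction and masses are not known exactly. Their poses are not given: they have to be found in the camera images.
- plug: Fuse plug, standing upright on its stem, 180 g. Origin on the axis at the stem's bottom end, z up: brass stem 0-24 mm, brass flange 40 mm across 24-28, grey plastic round cap 58 mm across 28-41, upright grip bar 41-67 (46 mm long along the body's x axis, 14 mm thick). At the start the bar is parallel to two of the stem's sides. This frame turns with cap and bar.
- plug_grip (a point): Middle of the grip bar, on the plug's axis, 54 mm above the bottom of the stem; axes as plug
- stem_foot (a point): Centre of the bottom end of the brass stem: square, 26 mm wide, 24 mm long, slightly rounded edges. Its x and y axes are square to the stem's sides and turn with the stem. The flange above the stem rests on the block's top when fully home.
- stem (a joint): Ratchet clutch between cap and stem, rad: 0 at the start, grows as the cap is turned clockwise ahead of the stem. Rests at multiples of 0.419 (24 degrees, one click). The torque rises over the first 0.1 rad to about 0.2 N m, then the cap slips: the torque falls to nothing past half a click (0.21) and the cap tends on to the next rest. Slips alike both ways.
- block_mouth (a point): Centre of the square hole's mouth in the top face of the lock block, 98 mm above the table. The block is aluminium, 46 mm square, 28 mm tall; the hole is 28 mm square and 26.5 mm deep with a 2 mm chamfer. The x and y axes are square to the hole's sides and turn with the block; z up.
- block (a joint): Turning of the lock block on the module, rad, growing clockwise seen from above; starts between 0 and 0.1. It turns freely (about 0.05 N m drag) and comes up tight somewhere between 0.45 and 1.0: where cannot be seen, it differs each time. With the plug in, it has some 0.1 rad of loose play.
- module: Black servo-drive module fixed to the bench, 150 x 170 x 70 mm with cooling fins on its y sides and the lock block in the middle of its top; origin at the centre of its underside, z up
- spool: Bystander: full solder spool standing on end, 62 mm across, 38 mm tall; origin at the centre of its underside
- meter: Bystander: black handheld multimeter lying flat, 150 x 75 x 32 mm; origin at the centre of its underside
- driver: Bystander: screwdriver with a black handle lying flat, about 200 mm long
Things that resemble listed ones, but are neither listed nor needed, are in the scene too. Leave any green look-alike of the plug alone. There is more than one size of the module; the job needs the larger.

How it is judged:
On the way, in this order (a step that is already met when the one before it is completed fails the run):
1. the plug's stem is fully down in the block's hole (z of stem_foot in the frame of block_mouth below -0.0215 m and horizontal distance between stem_foot and block_mouth below 0.003 m), for 0.2 s.
2. the block is tight and the ratchet has clicked once (all of step 1 and value of joint stem between 0.26 and 0.6 rad and value of joint block above 0.3 rad), for 0.1 s.
At the end, for the whole second after the job is handed in: The plug stands upright (within 0.08 rad) and at rest, released, its stem at least 21.5 mm deep in the block's hole and within 3 mm of its axis; the block has been turned up to its stop (beyond 0.3 rad) and the ratchet stands one click on (between 0.26 and 0.6 rad) (all of step 2 and angle between plug's own z axis and vertical below 0.08 rad and linear speed of plug below 0.01 m/s and contact force between the fingers and plug below 0.1 N); the robot touches nothing.
It fails at once if the ratchet was turned on to a second click (value of joint stem above 0.7 rad).
It fails at once if the plug was turned the wrong way until the ratchet slipped (value of joint stem below -0.26 rad).
It fails at once if the ratchet clicked before the block was tight (value of joint stem above 0.3 rad and value of joint block below 0.3 rad).
It fails at once if the plug was pressed or wrenched against the module with more than 40 N (contact force between plug and module above 40 N).
It fails at once if the spool, the meter or the screwdriver was shifted by more than 2 cm (distance of any of spool, meter, driver from where it was at the start of the episode above 0.02 m).
It also fails if it takes over 58 s, if anything falls off the work surface, if the arm or the gripper's body presses on something with over 40 N, if the wrist force passes 120 N, or if a joint passes its speed limit or range.

### The arm

A 6-joint arm with a two-finger parallel gripper is mounted at the origin on the work surface. World frame = base frame: x ahead of the robot, y to its left, z up, the work surface at z = 0. Lengths are in m, angles in rad, forces in N, time in s.
With the tool pointing down it reaches from about 0.35 to 0.925 m from the base axis. Payload 6.4 kg.
Tool frame: the origin (TCP) lies at the centre of the arm's flange, where the gripper is bolted on; the fingertips stand 199 mm ahead of it and the grasp point (between the pads) lies 180 mm ahead of it; z points along the fingers, y is the line along which they close (so a half turn about z gives the same grasp; the last joint's range is limited). The gripper opens to 94 mm and grips with 3 to 60 N. Pads are 16 mm wide; open, the fingers measure 119 mm over their backs; the gripper's body (75 mm by 177 mm) begins 78 mm behind the grasp point.
Start: joints at [0.989, 0.245, 1.558, -0, 1.339, -0.174], TCP at [0.258, 0.597, 0.405] pointing down, gripper open.
Joint ranges: [-3.13, 3.13], [-1.02, 2.26], [0.13, 2.54], [-0.95, 4.09], [0.21, 2.88], [-2.74, 2.74]. Speed limits (rad/s): [2.57, 2.57, 3.14, 3.14, 3.14, 3.14].

### API

Orientations are given as a rotation vector (axis times angle).
In Python, from workcell import robot gives the robot as it stands. The module is installed in compiled form; this text tells all that it offers.
- The arm moves only by the tool arm_command, never from a script. Its arguments are lists of equal length, an entry for each row: "slide": the shift along the tool's x, y, z each as a share of 0.03 m, from -1 to 1, a list of three; "dr": the turn, a rotation vector about the tool's x, y, z each as a share of 6 degrees, from -1 to 1, a list of three; "jaw": the closure, from -1 (fully open) to 1 (shut), so that 0 is half open. In form: {"slide": [[dx, dy, dz], ...], "dr": [[wx, wy, wz], ...], "jaw": [jaw, ...]}. A call has exactly 10 rows; each row shifts and turns the commanded pose from where the row before left it, along the tool's axes as they then stand; what a row does not reach is not made up. A row lasts 1/12 s, in which the tool goes at most 41.7 mm and 7.16 degrees, less where a joint would pass 70% of its speed; a pose out of reach is approached as far as the arm can. A call with a number of a shift or a turn outside -1 to 1 is refused whole. A call with a gripper value outside its range is refused whole. The fingers move at their own pace and stop on an object; the grip force is fixed at half the most. Time passes only in rows, so rows that do not move let the fingers close, or fill a call up. It gives the time, the measured TCP pose, the force and the opening at its end, in the units of the state.
- robot.observe(): the state, without advancing time (a new reading comes with each control period).
- robot.grab_frame(name): name is "scene" or "top" or "wrist"; returns the picture (400x640x3 uint8, red, green, blue); there is no depth.
- robot.camera_info(name): a dict with "K" (3x3 intrinsics, pixels), "pose" (4x4, takes a point from camera to world coordinates); the wrist camera has in their place "T_tool_cam" (4x4, takes a point from camera to tool coordinates, whose origin is the TCP and whose axes are the flange's). Camera axes: x right, y down, z forward; pixel columns grow to the right and rows downward; lengths in m; the calibration is good to about 2 mm. A picture is of the moment at which its call begins: read the wrist's pose just before it. camera_info takes no time and is no camera call.
- robot.finish_job(): hands the job in, once; it reports no verdict.
The state is a dict: "time": time; "joint_pos": joint angles; "dq": joint speeds; "effort": joint torques, N m; "eef_pos": TCP position; "tcp_rot": TCP orientation; "ft_force": force on the tool from outside, world axes, zero at the start; "moment": the same for the moment, N m; "opening": finger opening in m.
Only numpy, scipy, OpenCV 4.12 (cv2) and the standard library are available. Lean on these libraries where they do the work, as an engineer would, in place of code of your own. Each camera call takes 0.05 s, during which the arm holds its last target. There are 200 camera calls.

## Working session

There is one attempt and no reset: what is moved stays moved. The work goes in short steps, Python scripts to look and compute and a tool call to move; the robot and the scene stay as the last step left them, time stands still between calls to the robot, and variables do not carry over. Pictures are saved under pics/ and viewed, on a budget of 10 in all, crops included, one or two more only if the job needs it, and the job is handed in when it is done.

Besides the shell and the picture viewer there is one more tool, called after ">>>" by a JSON object that holds its "api" and its "payload", one argument or row to a line. arm_command: Moves the arm, as the interface text tells. Shift numbers are shares of 0.03 m and turn numbers shares of 6 degrees, none past 1 either way. Its arguments: {"type":"object","properties":{"slide":{"type":"array"},"dr":{"type":"array"},"jaw":{"type":"array"}},"required":["slide","dr","jaw"]}

```bash
mkdir -p pics
cat > h.py <<'E'
import numpy as np, cv2
from workcell import robot
from scipy.spatial.transform import Rotation as R
def save(n,im): cv2.imwrite('pics/'+n+'.png',im[:,:,::-1])
def campose(name,s=None):
    i=robot.camera_info(name)
    if name!='wrist': return np.array(i['K']),np.array(i['pose'])
    s=s or robot.observe()
    T=np.eye(4);T[:3,:3]=R.from_rotvec(s['tcp_rot']).as_matrix();T[:3,3]=s['eef_pos']
    return np.array(i['K']),T@np.array(i['T_tool_cam'])
def ray(K,P,uv,z):
    d=P[:3,:3]@np.linalg.solve(K,[uv[0],uv[1],1.]);return P[:3,3]+d*(z-P[2,3])/d[2]
def proj(K,P,X):
    c=P[:3,:3].T@(np.array(X)-P[:3,3]);p=K@c;return p[:2]/p[2]
E
python3 - <<'E'
from h import *
for n in ['top','scene']:
    im=robot.grab_frame(n);save(n+'0',im);np.save(n+'0.npy',im)
    K,P=campose(n);print(n,K.round(1).tolist(),P.round(3).tolist())
print(np.array(robot.camera_info('wrist')['T_tool_cam']).round(3).tolist());s=robot.observe();print(s['tcp_rot'],s['opening'],s['time'])
E
```

```text
top [[430.1, 0.0, 320.5], [0.0, 430.1, 205.8], [0.0, 0.0, 1.0]] [[-0.019, -0.994, 0.109, 0.313], [-1.0, 0.018, -0.005, 0.003], [0.003, -0.109, -0.994, 1.29], [0.0, 0.0, 0.0, 1.0]]
scene [[364.5, 0.0, 318.9], [0.0, 364.5, 202.6], [0.0, 0.0, 1.0]] [[0.221, 0.807, -0.548, 0.969], [0.975, -0.186, 0.12, -0.124], [-0.006, -0.561, -0.828, 0.889], [0.0, 0.0, 0.0, 1.0]]
[[-0.0, -0.964, -0.267, 0.077], [1.0, -0.0, -0.0, 0.0], [-0.0, -0.267, 0.964, 0.02], [0.0, 0.0, 0.0, 1.0]]
[-6.35980894e-01 -3.07591856e+00  2.52406655e-03] 0.09404665067808315 0.1
```

View pics/top0.png

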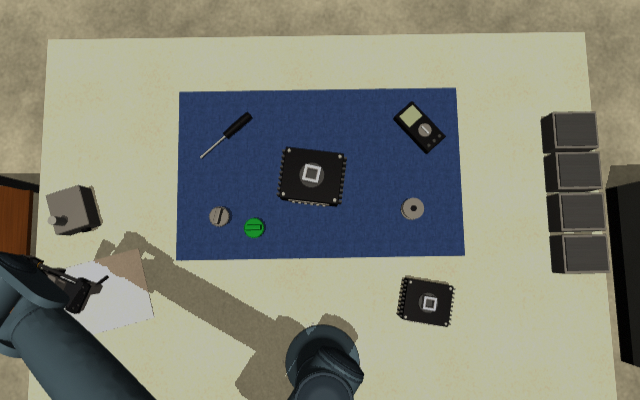

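View pics/scene0.png

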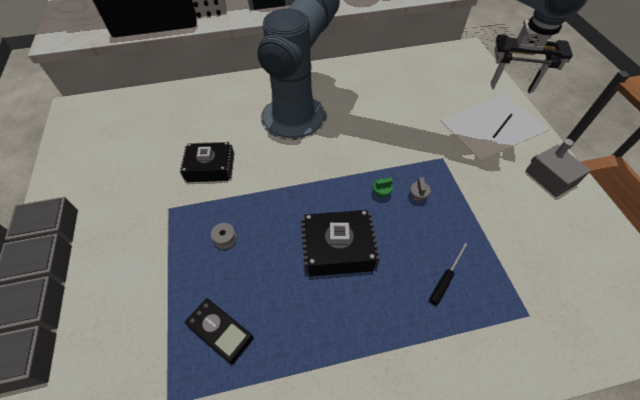

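The top view shows the plug at about (219,216), the green look-alike at (254,228) and the large module with its block at (312,174). The spool is at (413,209), the meter at (420,127) and the driver at (235,128). The scene view agrees.

Run:
```python
from h import *
im=np.load('top0.npy');K,P=campose('top');Ks,Ps=campose('scene')
for n,uv,z in [('plug',(219,216),.05),('green',(254,228),.05),('block',(312,174),.098)]:
    X=ray(K,P,uv,z);print(n,X.round(3),np.hypot(X[0],X[1]).round(3),'scene px',proj(Ks,Ps,X).round(0))
print(R.from_rotvec(robot.observe()['tcp_rot']).as_matrix().round(3))
def show(c,h,z):
    s=im[c[1]-h:c[1]+h,c[0]-h:c[0]+h];return cv2.resize(s,(400,400),interpolation=cv2.INTER_CUBIC)
save('crop',np.hstack([show((219,216),20,0),show((312,174),20,0)]))
```

```text
plug [0.425 0.29  0.05 ] 0.514 scene px [420. 187.]
green [0.388 0.189 0.05 ] 0.432 scene px [382. 183.]
block [0.534 0.018 0.098] 0.534 scene px [338. 229.]
[[-0.918  0.397 -0.001]
 [ 0.397  0.918 -0.001]
 [ 0.    -0.002 -1.   ]]
```

View pics/crop.png

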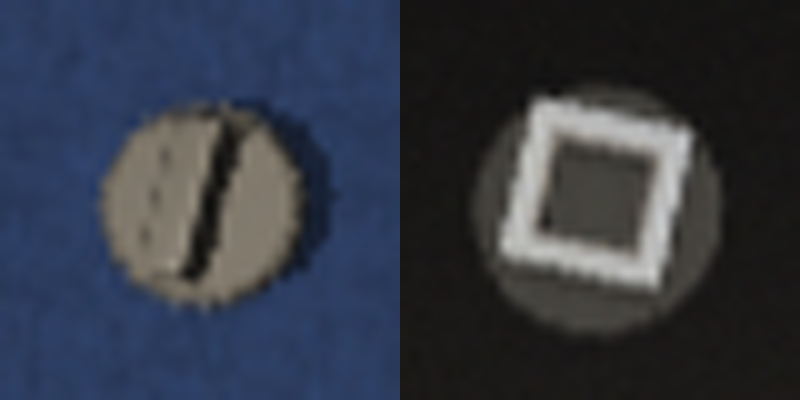

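The bar lies about 17° clockwise of world x and the hole's sides about 13°. The wrist joint has room for that and for the turn. I'm moving above the plug for a close look.

>>> {"api": "arm_command", "payload": {
  "slide": [
    [-0.92,-0.72,0.18],
    [-0.92,-0.72,0.18],
    [-0.92,-0.72,0.18],
    [-0.92,-0.72,0.18],
    [-0.92,-0.72,0.18],
    [-0.92,-0.72,0.18],
    [-0.92,-0.72,0.18],
    [-0.92,-0.72,0.18],
    [-0.92,-0.72,0.18],
    [-0.92,-0.72,0.18]
  ],
  "dr": [
    [0,0,0],
    [0,0,0],
    [0,0,0],
    [0,0,0],
    [0,0,0],
    [0,0,0],
    [0,0,0],
    [0,0,0],
    [0,0,0],
    [0,0,-1]
  ],
  "jaw": [-0.2,-0.2,-0.2,-0.2,-0.2,-0.2,-0.2,-0.2,-0.2,-0.2]
}}

```text
time: 0.93
eef_pos: [0.4258, 0.2873, 0.3501]
tcp_rot: [-0.471, -3.106, 0.0]
ft_force: [0.5, 0.1, 1.2]
opening: 0.0565
```

>>> {"api": "arm_command", "payload": {
  "slide": [
    [0,0,0],
    [0,0,0],
    [0,0,0],
    [0,0,0],
    [0,0,0],
    [0,0,0],
    [0,0,0],
    [0,0,0],
    [0,0,0],
    [0,0,0]
  ],
  "dr": [
    [0,0,0],
    [0,0,0],
    [0,0,0],
    [0,0,0],
    [0,0,0],
    [0,0,0],
    [0,0,0],
    [0,0,0],
    [0,0,0],
    [0,0,0]
  ],
  "jaw": [-0.2,-0.2,-0.2,-0.2,-0.2,-0.2,-0.2,-0.2,-0.2,-0.2]
}}

```text
time: 1.77
eef_pos: [0.4254, 0.2891, 0.3507]
tcp_rot: [0.474, 3.106, 0.0]
ft_force: [0.0, 0.6, 0.2]
opening: 0.0564
```

Run:
```python
from h import *
s=robot.observe();im=robot.grab_frame('wrist');np.save('w1.npy',im);save('w1',im)
K,P=campose('wrist',s);print(s['eef_pos'],R.from_rotvec(s['tcp_rot']).as_matrix().round(3).tolist(),s['opening'],proj(K,P,[.425,.29,.067]),K[0,0])
```

```text
[0.42542344 0.2890868  0.35068515] [[-0.954, 0.298, 0.0], [0.298, 0.954, -0.0], [-0.0, 0.0, -1.0]] 0.056404015947007266 [318.30583797 199.05140609] 281.84170946684713
```

View pics/w1.png

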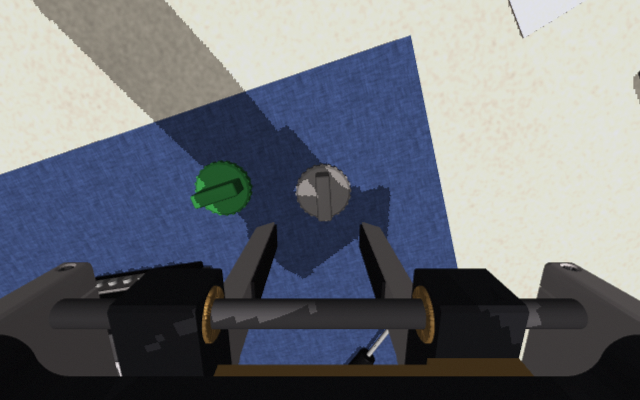

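The wrist view shows the plug's cap at about (323,192) with its bar nearly along the image's vertical. The green look-alike is clear to the left at (222,188). I'll take a crop to measure the bar.

Run:
```python
from h import *
im=np.load('w1.npy');c=im[152:232,283:363];save('c1',cv2.resize(cv2.convertScaleAbs(c,alpha=1.6),(560,560),interpolation=cv2.INTER_NEAREST))
```

```text
(no output)
```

View pics/c1.png

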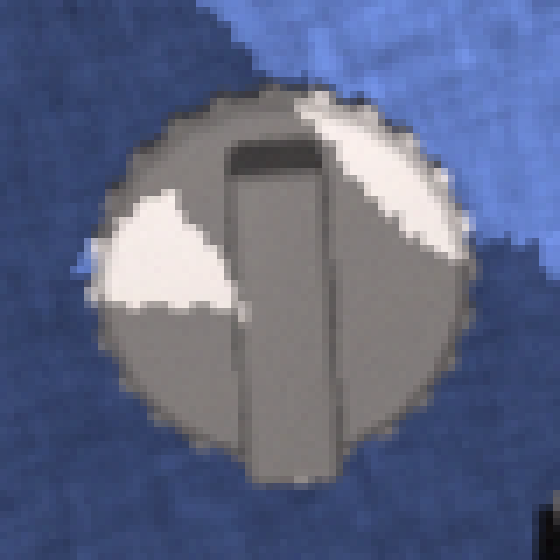

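Run:
```python
from h import *
s=robot.observe();K,P=campose('wrist',s)
q=[ray(K,P,(283+a/7,152+b/7),.067) for a,b in [(230,175),(322,175),(338,480),(248,480)]]
q=np.array(q);print(q.round(4));f=(q[0]+q[1])/2;n=(q[2]+q[3])/2
print('len',np.linalg.norm(f-n),'w',np.linalg.norm(q[0]-q[1]),np.linalg.norm(q[2]-q[3]),'c',q.mean(0),'ang',np.degrees(np.arctan2(*(n-f)[[1,0]])))
M=R.from_rotvec(s['tcp_rot']).as_matrix();c=q.mean(0);print('tool err',M.T@(c-s['eef_pos']),M[:,0], np.degrees(np.arctan2(M[1,0],M[0,0])))
```

```text
[[0.4034 0.2942 0.067 ]
 [0.4071 0.3062 0.067 ]
 [0.4501 0.2956 0.067 ]
 [0.4463 0.2834 0.067 ]]
len 0.044230189928374075 w 0.01252182603535782 0.012787354829760489 c [0.42671174 0.2948759  0.067     ] ang -13.993200743149163
tool err [0.00049948 0.00596426 0.28363361] [-9.54444392e-01  2.98388833e-01  7.76941018e-05] 162.6391415468646
```

>>> {"api": "arm_command", "payload": {
  "slide": [
    [0,0.2,0],
    [0,0,0.5],
    [0,0,0.5],
    [0,0,0.5],
    [0,0,0.5],
    [0,0,0.5],
    [0,0,0.5],
    [0,0,0.4],
    [0,0,0.17],
    [0,0,0]
  ],
  "dr": [
    [0,0,-0.56],
    [0,0,0],
    [0,0,0],
    [0,0,0],
    [0,0,0],
    [0,0,0],
    [0,0,0],
    [0,0,0],
    [0,0,0],
    [0,0,0]
  ],
  "jaw": [-0.2,-0.2,-0.2,-0.2,-0.2,-0.2,-0.2,-0.2,-0.2,-0.2]
}}

```text
time: 2.65
eef_pos: [0.4269, 0.2945, 0.2423]
tcp_rot: [-0.383, -3.116, 0.002]
ft_force: [0.4, 1.3, 0.9]
opening: 0.0562
```

>>> {"api": "arm_command", "payload": {
  "slide": [
    [0,0,0],
    [0,0,0],
    [0,0,0],
    [0,0,0],
    [0,0,0],
    [0,0,0],
    [0,0,0],
    [0,0,0],
    [0,0,0],
    [0,0,0]
  ],
  "dr": [
    [0,0,0],
    [0,0,0],
    [0,0,0],
    [0,0,0],
    [0,0,0],
    [0,0,0],
    [0,0,0],
    [0,0,0],
    [0,0,0],
    [0,0,0]
  ],
  "jaw": [0,0.2,1,1,1,1,1,1,1,1]
}}

```text
time: 3.48
eef_pos: [0.4273, 0.2947, 0.2437]
tcp_rot: [0.383, 3.118, 0.0]
ft_force: [-1.4, 0.1, 1.3]
opening: 0.0138
```

Run:
```python
from h import *
s=robot.observe();M=R.from_rotvec(s['tcp_rot']).as_matrix();print(s['time'],s['eef_pos'],np.degrees(np.arctan2(M[1,0],M[0,0])),s['opening'],s['ft_force'],s['joint_pos'])
B=np.array([.534,.018,0]);print('to block, tool axes, shares',M.T@(B-s['eef_pos'])/.03)
```

```text
3.4833 [0.42734903 0.29472632 0.24371587] 165.99275641182183 0.013776825261640582 [-1.36385425  0.13417531  1.25771593] [ 3.85110691e-01  1.54235503e-01  1.98902126e+00  1.42135917e-05
  9.98107883e-01 -9.41220829e-01]
to block, tool axes, shares [-5.6805539  -8.09062289  8.1237052 ]
```

Gripped: the opening is 13.8 mm on a 14 mm bar. Next I lift and go past the block, so the wrist camera sees it beside the held plug.

>>> {"api": "arm_command", "payload": {
  "slide": [
    [0,0,-0.5],
    [0,0,-1],
    [0,0,-1],
    [0,0,-1],
    [0,0,-1],
    [-0.58,-0.54,0],
    [-0.58,-0.54,0],
    [-0.58,-0.54,0],
    [-0.58,-0.54,0],
    [-0.58,-0.54,0]
  ],
  "dr": [
    [0,0,0],
    [0,0,0],
    [0,0,0],
    [0,0,0],
    [0,0,0],
    [0,0,0],
    [0,0,0],
    [0,0,0],
    [0,0,0],
    [0,0,0]
  ],
  "jaw": [1,1,1,1,1,1,1,1,1,1]
}}

```text
time: 4.32
eef_pos: [0.4923, 0.1941, 0.3779]
tcp_rot: [-0.383, -3.117, 0.001]
ft_force: [-0.2, 0.1, -2.1]
opening: 0.0139
```

>>> {"api": "arm_command", "payload": {
  "slide": [
    [-0.58,-0.54,0],
    [-0.58,-0.54,0],
    [-0.58,-0.54,0],
    [-0.58,-0.54,0],
    [-0.58,-0.54,0],
    [-0.58,-0.54,0],
    [-0.58,-0.54,0],
    [-0.58,-0.54,0],
    [-0.58,-0.54,0],
    [-0.58,-0.54,0]
  ],
  "dr": [
    [0,0,0],
    [0,0,0],
    [0,0,0],
    [0,0,0],
    [0,0,0],
    [0,0,0],
    [0,0,0],
    [0,0,0],
    [0,0,0],
    [0,0,0]
  ],
  "jaw": [1,1,1,1,1,1,1,1,1,1]
}}

```text
time: 5.15
eef_pos: [0.622, -0.0053, 0.3776]
tcp_rot: [-0.383, -3.116, -0.0]
ft_force: [0.5, -0.8, -1.8]
opening: 0.0142
```

>>> {"api": "arm_command", "payload": {
  "slide": [
    [0,0,0],
    [0,0,0],
    [0,0,0],
    [0,0,0],
    [0,0,0],
    [0,0,0],
    [0,0,0],
    [0,0,0],
    [0,0,0],
    [0,0,0]
  ],
  "dr": [
    [0,0,0],
    [0,0,0],
    [0,0,0],
    [0,0,0],
    [0,0,0],
    [0,0,0],
    [0,0,0],
    [0,0,0],
    [0,0,0],
    [0,0,0]
  ],
  "jaw": [1,1,1,1,1,1,1,1,1,1]
}}

```text
time: 5.98
eef_pos: [0.6217, -0.0042, 0.3786]
tcp_rot: [0.383, 3.118, 0.0]
ft_force: [0.1, 0.6, -1.9]
opening: 0.0136
```

Run:
```python
from h import *
s=robot.observe();im=robot.grab_frame('wrist');np.save('w2.npy',im);save('w2',cv2.convertScaleAbs(im,alpha=1.3))
K,P=campose('wrist',s);print(s['time'],s['eef_pos'],s['tcp_rot'],s['ft_force'],proj(K,P,[.534,.018,.098]))
```

```text
5.9833 [ 0.62168841 -0.0041547   0.37861577] [3.82795088e-01 3.11811007e+00 5.06546549e-05] [ 0.0716091   0.59975244 -1.91594445] [317.84482949 101.80514029]
```

View pics/w2.png

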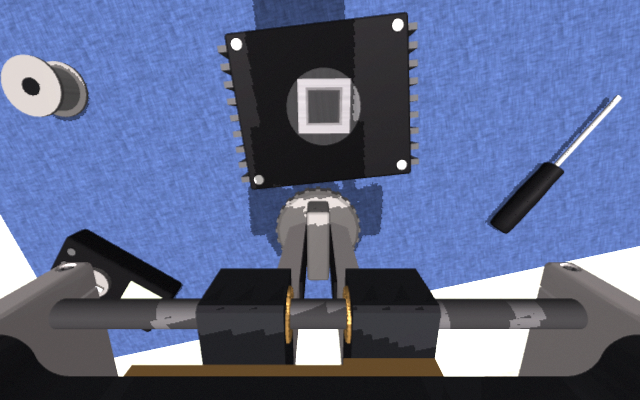

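The wrist view shows the block's bright top face spanning about (297–351, 80–133), square to the image. The held plug is at about (318,225). Now I'll measure the block's face and hole, and the held bar.

Run:
```python
from h import *
s=robot.observe();im=np.load('w2.npy');K,P=campose('wrist',s);M=R.from_rotvec(s['tcp_rot']).as_matrix()
g=cv2.cvtColor(im,cv2.COLOR_RGB2GRAY);print(g[106,285:365].tolist())
sub=g[65:148,280:366];m=(sub>115).astype(np.uint8)
cs,h=cv2.findContours(m,cv2.RETR_CCOMP,cv2.CHAIN_APPROX_NONE)
for c in cs:
    if cv2.contourArea(c)<300: continue
    r=cv2.minAreaRect(c);b=cv2.boxPoints(r)+[280,65]
    q=np.array([ray(K,P,p,.098) for p in b]);e=q-np.roll(q,1,0)
    print('area',cv2.contourArea(c),b.round(1).tolist(),'c',q.mean(0).round(4),'sides',np.linalg.norm(e,axis=1).round(4),'ang mod90',(np.degrees(np.arctan2(e[:,1],e[:,0]))%90).round(1))
print('tool x ang mod90',np.degrees(np.arctan2(M[1,0],M[0,0]))%90)
gz=s['eef_pos'][2]-.2437
print('expected bar/cap px',proj(K,P,np.r_[s['eef_pos'][:2],gz+.067]),proj(K,P,np.r_[s['eef_pos'][:2],gz+.041]))
im2=im[170:290,260:380];save('c2',np.hstack([cv2.resize(cv2.convertScaleAbs(im[62:152,280:370],alpha=1.2),(400,400),interpolation=cv2.INTER_NEAREST),cv2.resize(cv2.convertScaleAbs(im[180:280,268:368],alpha=1.4),(400,400),interpolation=cv2.INTER_NEAREST)]))
```

```text
[20, 42, 57, 59, 62, 62, 62, 61, 60, 61, 60, 60, 80, 156, 174, 175, 175, 174, 174, 175, 167, 140, 124, 85, 63, 63, 63, 61, 62, 62, 60, 59, 60, 59, 61, 62, 61, 59, 60, 60, 60, 62, 60, 60, 59, 60, 59, 60, 60, 62, 61, 60, 62, 71, 100, 129, 132, 159, 167, 168, 168, 167, 167, 167, 166, 102, 58, 57, 99, 110, 108, 111, 113, 116, 113, 66, 35, 34, 36, 35]
area 2769.0 [[297.0, 78.0], [350.0, 78.0], [350.0, 133.0], [297.0, 133.0]] c [0.5388 0.0219 0.098 ] sides [0.0462 0.0456 0.0462 0.0479] ang mod90 [74.9 76.  77.7 76. ]
area 1143.0 [[306.0, 123.0], [306.0, 88.0], [340.0, 88.0], [340.0, 123.0]] c [0.5383 0.0215 0.098 ] sides [0.0304 0.0294 0.0295 0.0294] ang mod90 [76.  75.3 76.  77.2]
tool x ang mod90 75.996624876819
expected bar/cap px [317.43980684 249.0342457 ] [317.4866635  232.28355667]
```

View pics/c2.png

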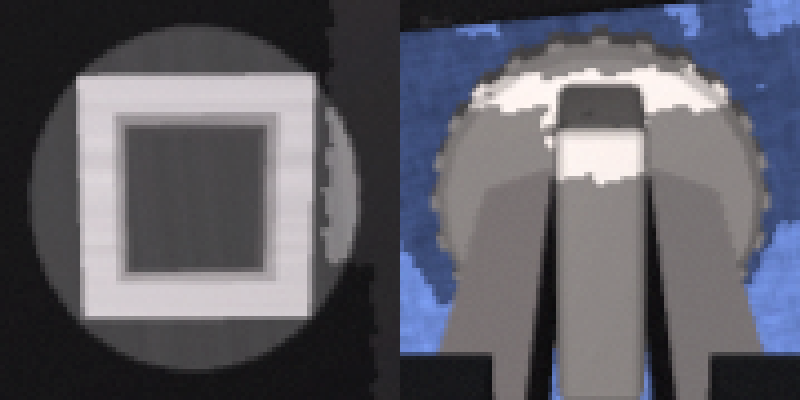

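Run:
```python
from h import *
s=robot.observe();K,P=campose('wrist',s);M=R.from_rotvec(s['tcp_rot']).as_matrix();e=s['eef_pos']
gz=e[2]-.2437
# held bar far top edge and cap far edge, measured
for nm,uv,z,o in [('bar far edge',(317.9,212.),gz+.067,.023),('cap far rim',(317.5,187.5),gz+.041,.029)]:
    X=e+M[:,0]*o;X[2]=z;print(nm,'expected px',proj(K,P,X).round(1),'meas',uv,'offset tool mm',(M.T@(ray(K,P,uv,z)-X)*1e3).round(1))
B=ray(K,P,(323.8,105.6),.098);print(B)
Kt,Pt=campose('top');print('top',ray(Kt,Pt,(311.4,172.8),.098), 'wrist est in top px',proj(Kt,Pt,B))
print('shift shares',(M.T@(B-e)/.03).round(3))
```

```text
bar far edge expected px [317.4 213.2] meas (317.9, 212.0) offset tool mm [ 0.8  0.3 -0. ]
cap far rim expected px [317.5 192.1] meas (317.5, 187.5) offset tool mm [ 3.1  0.  -0. ]
[0.53837451 0.02225531 0.098     ]
top [0.53744907 0.02011018 0.098     ] wrist est in top px [310.63162392 172.4890942 ]
shift shares [2.909 0.184 9.353]
```

Checks agree: the held bar is within 1 mm of where it should be, the top and wrist cameras agree on the block to about 2 mm, and its angle matches the tool's to under 1°. I'm moving over the hole and down to just above it.

>>> {"api": "arm_command", "payload": {
  "slide": [
    [0.6,0.04,0],
    [0.6,0.04,0],
    [0.6,0.04,0],
    [0.6,0.03,0],
    [0.49,0,0],
    [0,0,0.4],
    [0,0,0.4],
    [0,0,0.3],
    [0,0,0],
    [0,0,0]
  ],
  "dr": [
    [0,0,0],
    [0,0,0],
    [0,0,0],
    [0,0,0],
    [0,0,0],
    [0,0,0],
    [0,0,0],
    [0,0,0],
    [0,0,0],
    [0,0,0]
  ],
  "jaw": [1,1,1,1,1,1,1,1,1,1]
}}

```text
time: 6.87
eef_pos: [0.5389, 0.0209, 0.3441]
tcp_rot: [-0.383, -3.116, -0.0]
ft_force: [-0.3, -0.7, -1.7]
opening: 0.0137
```

>>> {"api": "arm_command", "payload": {
  "slide": [
    [0,0,0],
    [0,0,0],
    [0,0,0.02],
    [0,0,0.02],
    [0,0,0.02],
    [0,0,0.02],
    [0,0,0.02],
    [0,0,0.02],
    [0,0,0.02],
    [0,0,0]
  ],
  "dr": [
    [0,0,0],
    [0,0,0],
    [0,0,0],
    [0,0,0],
    [0,0,0],
    [0,0,0],
    [0,0,0],
    [0,0,0],
    [0,0,0],
    [0,0,0]
  ],
  "jaw": [1,1,1,1,1,1,1,1,1,1]
}}

```text
time: 7.7
eef_pos: [0.5386, 0.0211, 0.3412]
tcp_rot: [-0.383, -3.118, 0.0]
ft_force: [0.9, -0.6, -2.0]
opening: 0.0139
```

Run:
```python
from h import *
s=robot.observe();M=R.from_rotvec(s['tcp_rot']).as_matrix()
print(s['time'],s['eef_pos'],M.T@s['ft_force'],M.T@s['moment'],s['opening'],'stem depth',.098-(s['eef_pos'][2]-.2437))
```

```text
7.7 [0.53862327 0.02110509 0.34119859] [-0.996271   -0.35098386  1.99770176] [-0.05482295  0.03983469  0.05657173] 0.013884822114104719 stem depth 0.0005014096632490195
```

>>> {"api": "arm_command", "payload": {
  "slide": [
    [0,0,0.02],
    [0,0,0.02],
    [0,0,0.02],
    [0,0,0.02],
    [0,0,0.02],
    [0,0,0.02],
    [0,0,0],
    [0,0,0],
    [0,0,0],
    [0,0,0]
  ],
  "dr": [
    [0,0,0],
    [0,0,0],
    [0,0,0],
    [0,0,0],
    [0,0,0],
    [0,0,0],
    [0,0,0],
    [0,0,0],
    [0,0,0],
    [0,0,0]
  ],
  "jaw": [1,1,1,1,1,1,1,1,1,1]
}}

```text
time: 8.53
eef_pos: [0.5387, 0.0211, 0.3378]
tcp_rot: [0.383, 3.118, 0.0]
ft_force: [0.2, 0.2, -1.6]
opening: 0.0139
```

>>> {"api": "arm_command", "payload": {
  "slide": [
    [0,0,0.03],
    [0,0,0.03],
    [0,0,0.03],
    [0,0,0.03],
    [0,0,0.03],
    [0,0,0.03],
    [0,0,0.03],
    [0,0,0],
    [0,0,0],
    [0,0,0]
  ],
  "dr": [
    [0,0,0],
    [0,0,0],
    [0,0,0],
    [0,0,0],
    [0,0,0],
    [0,0,0],
    [0,0,0],
    [0,0,0],
    [0,0,0],
    [0,0,0]
  ],
  "jaw": [1,1,1,1,1,1,1,1,1,1]
}}

```text
time: 9.37
eef_pos: [0.5387, 0.0211, 0.3315]
tcp_rot: [0.383, 3.118, 0.0]
ft_force: [-0.0, 0.3, -2.4]
opening: 0.014
```

Run:
```python
from h import *
s=robot.observe();M=R.from_rotvec(s['tcp_rot']).as_matrix()
print(s['time'],s['eef_pos'],M.T@s['ft_force'],M.T@s['moment'],s['opening'],'stem depth',.098-(s['eef_pos'][2]-.2437))
```

```text
9.3667 [0.53869368 0.02110599 0.33147726] [0.09039945 0.25486948 2.37297455] [-0.00083565  0.05319604  0.00027436] 0.014026939816956687 stem depth 0.010222736064981142
```

>>> {"api": "arm_command", "payload": {
  "slide": [
    [0,0,0.05],
    [0,0,0.05],
    [0,0,0.05],
    [0,0,0.05],
    [0,0,0.05],
    [0,0,0.05],
    [0,0,0.05],
    [0,0,0.05],
    [0,0,0],
    [0,0,0]
  ],
  "dr": [
    [0,0,0],
    [0,0,0],
    [0,0,0],
    [0,0,0],
    [0,0,0],
    [0,0,0],
    [0,0,0],
    [0,0,0],
    [0,0,0],
    [0,0,0]
  ],
  "jaw": [1,1,1,1,1,1,1,1,1,1]
}}

```text
time: 10.2
eef_pos: [0.5387, 0.0211, 0.3193]
tcp_rot: [-0.383, -3.118, 0.0]
ft_force: [-0.5, 1.4, -1.7]
opening: 0.0138
```

>>> {"api": "arm_command", "payload": {
  "slide": [
    [0,0,0.015],
    [0,0,0.015],
    [0,0,0.015],
    [0,0,0.01],
    [0,0,0],
    [0,0,0],
    [0,0,0],
    [0,0,0],
    [0,0,0],
    [0,0,0]
  ],
  "dr": [
    [0,0,0],
    [0,0,0],
    [0,0,0],
    [0,0,0],
    [0,0,0],
    [0,0,0],
    [0,0,0],
    [0,0,0],
    [0,0,0],
    [0,0,0]
  ],
  "jaw": [1,1,1,1,1,1,1,1,1,1]
}}

```text
time: 11.03
eef_pos: [0.5387, 0.0211, 0.3178]
tcp_rot: [-0.383, -3.118, -0.0]
ft_force: [-0.1, -0.3, -1.7]
opening: 0.0141
```

Run:
```python
from h import *
s=robot.observe();M=R.from_rotvec(s['tcp_rot']).as_matrix()
print(s['time'],s['eef_pos'],M.T@s['ft_force'],M.T@s['moment'],s['opening'],'stem depth',.098-(s['eef_pos'][2]-.2437),s['joint_pos'])
```

```text
11.0333 [0.53866542 0.02109271 0.3178038 ] [ 0.03861175 -0.31040409  1.67949968] [-0.02786199 -0.00476817 -0.03930611] 0.014052908241302653 stem depth 0.023896197326350732 [-1.71287964e-01  8.41626435e-02  1.90824837e+00  5.72682821e-06
  1.14919339e+00 -1.49760861e+00]
```

The stem is 23.9 mm down without any contact force. Now I turn clockwise (tool +z) and watch the moment.

```bash
cat > m.py <<'E'
from h import *
F=[];T=[]
for k in range(5):
    s=robot.observe();M=R.from_rotvec(s['tcp_rot']).as_matrix();F.append(M.T@s['ft_force']);T.append(M.T@s['moment'])
    if k<4: robot.grab_frame('wrist')
print('t%.2f'%s['time'],'yaw %.2f'%np.degrees(np.arctan2(M[1,0],M[0,0])),'z',s['eef_pos'].round(4),'F',np.mean(F,0).round(2),'Tz %.3f'%np.mean(T,0)[2],'sd %.3f'%np.std(T,0)[2],'op %.4f'%s['opening'])
E
python3 m.py
```

```text
t11.23 yaw 166.00 z [0.5387 0.0211 0.3178] F [0.05 0.12 1.56] Tz -0.023 sd 0.023 op 0.0138
```

>>> {"api": "arm_command", "payload": {
  "slide": [
    [0,0,0],
    [0,0,0],
    [0,0,0],
    [0,0,0],
    [0,0,0],
    [0,0,0],
    [0,0,0],
    [0,0,0],
    [0,0,0],
    [0,0,0]
  ],
  "dr": [
    [0,0,0.3],
    [0,0,0.3],
    [0,0,0.3],
    [0,0,0.3],
    [0,0,0.3],
    [0,0,0.3],
    [0,0,0.2],
    [0,0,0],
    [0,0,0],
    [0,0,0]
  ],
  "jaw": [1,1,1,1,1,1,1,1,1,1]
}}

```text
time: 12.07
eef_pos: [0.5389, 0.0212, 0.318]
tcp_rot: [0.706, 3.06, 0.001]
ft_force: [2.9, 2.1, -2.4]
opening: 0.0135
```

```bash
python3 m.py
```

```text
t12.27 yaw 154.00 z [0.5388 0.0212 0.318 ] F [-1.45  3.26  2.45] Tz -0.032 sd 0.014 op 0.0143
```

>>> {"api": "arm_command", "payload": {
  "slide": [
    [0,0,0],
    [0,0,0],
    [0,0,0],
    [0,0,0],
    [0,0,0],
    [0,0,0],
    [0,0,0],
    [0,0,0],
    [0,0,0],
    [0,0,0]
  ],
  "dr": [
    [0,0,0.2],
    [0,0,0.2],
    [0,0,0.2],
    [0,0,0.2],
    [0,0,0.2],
    [0,0,0],
    [0,0,0],
    [0,0,0],
    [0,0,0],
    [0,0,0]
  ],
  "jaw": [1,1,1,1,1,1,1,1,1,1]
}}

```text
time: 13.1
eef_pos: [0.5387, 0.0211, 0.3179]
tcp_rot: [0.866, 3.02, 0.0]
ft_force: [3.3, 4.2, -0.9]
opening: 0.0137
```

```bash
python3 m.py
```

```text
t13.30 yaw 147.99 z [0.5387 0.0211 0.3179] F [-1.27  4.56  1.36] Tz -0.049 sd 0.019 op 0.0137
```

>>> {"api": "arm_command", "payload": {
  "slide": [
    [0,0.01,0],
    [0,0,0],
    [0,0,0],
    [0,0,0],
    [0,0,0],
    [0,0,0],
    [0,0,0],
    [0,0,0],
    [0,0,0],
    [0,0,0]
  ],
  "dr": [
    [0,0,0.2],
    [0,0,0.2],
    [0,0,0.2],
    [0,0,0.2],
    [0,0,0.2],
    [0,0,0],
    [0,0,0],
    [0,0,0],
    [0,0,0],
    [0,0,0]
  ],
  "jaw": [1,1,1,1,1,1,1,1,1,1]
}}

```text
time: 14.13
eef_pos: [0.5388, 0.0213, 0.3178]
tcp_rot: [-1.023, -2.97, 0.001]
ft_force: [1.9, 1.1, -0.4]
opening: 0.0142
```

```bash
python3 m.py
```

```text
t14.33 yaw 142.00 z [0.5388 0.0213 0.3177] F [-1.5   1.41  0.17] Tz -0.024 sd 0.031 op 0.0138
```

>>> {"api": "arm_command", "payload": {
  "slide": [
    [0,0,0],
    [0,0,0],
    [0,0,0],
    [0,0,0],
    [0,0,0],
    [0,0,0],
    [0,0,0],
    [0,0,0],
    [0,0,0],
    [0,0,0]
  ],
  "dr": [
    [0,0,0.2],
    [0,0,0.2],
    [0,0,0.2],
    [0,0,0.2],
    [0,0,0.2],
    [0,0,0],
    [0,0,0],
    [0,0,0],
    [0,0,0],
    [0,0,0]
  ],
  "jaw": [1,1,1,1,1,1,1,1,1,1]
}}

```text
time: 15.17
eef_pos: [0.5388, 0.0213, 0.3178]
tcp_rot: [-1.177, -2.913, 0.0]
ft_force: [0.8, -1.2, -1.2]
opening: 0.0139
```

```bash
python3 m.py
```

```text
t15.37 yaw 136.00 z [0.5388 0.0213 0.3177] F [-1.76 -0.02  0.73] Tz -0.025 sd 0.020 op 0.0140
```

>>> {"api": "arm_command", "payload": {
  "slide": [
    [0,0,0],
    [0,0,0],
    [0,0,0],
    [0,0,0],
    [0,0,0],
    [0,0,0],
    [0,0,0],
    [0,0,0],
    [0,0,0],
    [0,0,0]
  ],
  "dr": [
    [0,0,0.2],
    [0,0,0.2],
    [0,0,0.2],
    [0,0,0.2],
    [0,0,0.2],
    [0,0,0],
    [0,0,0],
    [0,0,0],
    [0,0,0],
    [0,0,0]
  ],
  "jaw": [1,1,1,1,1,1,1,1,1,1]
}}

```text
time: 16.2
eef_pos: [0.5388, 0.0213, 0.3177]
tcp_rot: [-1.328, -2.847, 0.0]
ft_force: [0.1, -3.3, -1.5]
opening: 0.0139
```

```bash
python3 m.py
```

```text
t16.40 yaw 129.99 z [0.5388 0.0213 0.3178] F [-2.38 -1.36  1.08] Tz -0.050 sd 0.031 op 0.0140
```

>>> {"api": "arm_command", "payload": {
  "slide": [
    [0,0,0],
    [0,0,0],
    [0,0,0],
    [0,0,0],
    [0,0,0],
    [0,0,0],
    [0,0,0],
    [0,0,0],
    [0,0,0],
    [0,0,0]
  ],
  "dr": [
    [0,0,0.2],
    [0,0,0.2],
    [0,0,0.2],
    [0,0,0.2],
    [0,0,0.2],
    [0,0,0],
    [0,0,0],
    [0,0,0],
    [0,0,0],
    [0,0,0]
  ],
  "jaw": [1,1,1,1,1,1,1,1,1,1]
}}

```text
time: 17.23
eef_pos: [0.5388, 0.0214, 0.3177]
tcp_rot: [-1.475, -2.774, -0.0]
ft_force: [0.2, -2.6, -1.1]
opening: 0.0138
```

```bash
python3 m.py
```

```text
t17.43 yaw 123.99 z [0.5388 0.0214 0.3178] F [-1.91 -1.04  1.66] Tz -0.059 sd 0.018 op 0.0140
```

>>> {"api": "arm_command", "payload": {
  "slide": [
    [0,0,0],
    [0,0,0],
    [0,0,0],
    [0,0,0],
    [0,0,0],
    [0,0,0],
    [0,0,0],
    [0,0,0],
    [0,0,0],
    [0,0,0]
  ],
  "dr": [
    [0,0,0.2],
    [0,0,0.2],
    [0,0,0.2],
    [0,0,0.2],
    [0,0,0.2],
    [0,0,0],
    [0,0,0],
    [0,0,0],
    [0,0,0],
    [0,0,0]
  ],
  "jaw": [1,1,1,1,1,1,1,1,1,1]
}}

```text
time: 18.27
eef_pos: [0.5388, 0.0214, 0.3178]
tcp_rot: [-1.618, -2.693, -0.0]
ft_force: [0.2, -3.2, -1.9]
opening: 0.0142
```

```bash
python3 m.py
```

```text
t18.47 yaw 118.00 z [0.5388 0.0214 0.3178] F [-2.49 -1.07  2.21] Tz -0.038 sd 0.029 op 0.0135
```

>>> {"api": "arm_command", "payload": {
  "slide": [
    [0,0,0],
    [0,0,0],
    [0,0,0],
    [0,0,0],
    [0,0,0],
    [0,0,0],
    [0,0,0],
    [0,0,0],
    [0,0,0],
    [0,0,0]
  ],
  "dr": [
    [0,0,0.2],
    [0,0,0.2],
    [0,0,0.2],
    [0,0,0.2],
    [0,0,0.2],
    [0,0,0],
    [0,0,0],
    [0,0,0],
    [0,0,0],
    [0,0,0]
  ],
  "jaw": [1,1,1,1,1,1,1,1,1,1]
}}

```text
time: 19.3
eef_pos: [0.5388, 0.0214, 0.3178]
tcp_rot: [-1.757, -2.604, -0.0]
ft_force: [0.6, -2.8, -1.2]
opening: 0.0137
```

```bash
python3 m.py
```

```text
t19.50 yaw 111.99 z [0.5388 0.0214 0.3178] F [-1.99 -0.85  2.15] Tz -0.036 sd 0.035 op 0.0136
```

>>> {"api": "arm_command", "payload": {
  "slide": [
    [0,0,0],
    [0,0,0],
    [0,0,0],
    [0,0,0],
    [0,0,0],
    [0,0,0],
    [0,0,0],
    [0,0,0],
    [0,0,0],
    [0,0,0]
  ],
  "dr": [
    [0,0,0.2],
    [0,0,0.2],
    [0,0,0.2],
    [0,0,0.2],
    [0,0,0.2],
    [0,0,0],
    [0,0,0],
    [0,0,0],
    [0,0,0],
    [0,0,0]
  ],
  "jaw": [1,1,1,1,1,1,1,1,1,1]
}}

```text
time: 20.33
eef_pos: [0.5388, 0.0212, 0.3178]
tcp_rot: [1.891, 2.509, -0.001]
ft_force: [-2.6, -5.5, -1.7]
opening: 0.0137
```

```bash
python3 m.py
```

```text
t20.53 yaw 106.00 z [0.5388 0.0213 0.3178] F [-4.55 -2.82  1.55] Tz -0.113 sd 0.025 op 0.0137
```

>>> {"api": "arm_command", "payload": {
  "slide": [
    [0,0,0],
    [0,0,0],
    [0,0,0],
    [0,0,0],
    [0,0,0],
    [0,0,0],
    [0,0,0],
    [0,0,0],
    [0,0,0],
    [0,0,0]
  ],
  "dr": [
    [0,0,0.1],
    [0,0,0.1],
    [0,0,0.1],
    [0,0,0.1],
    [0,0,0.1],
    [0,0,0],
    [0,0,0],
    [0,0,0],
    [0,0,0],
    [0,0,0]
  ],
  "jaw": [1,1,1,1,1,1,1,1,1,1]
}}

```text
time: 21.37
eef_pos: [0.5388, 0.0213, 0.3178]
tcp_rot: [1.955, 2.459, -0.001]
ft_force: [-1.4, -5.8, -2.0]
opening: 0.0137
```

```bash
python3 m.py
python3 - <<'E'
from h import *
im=robot.grab_frame('scene');np.save('s2.npy',im)
K,P=campose('scene');u,v=proj(K,P,[.5388,.0214,.1]).astype(int);print(u,v)
save('s2',cv2.resize(cv2.convertScaleAbs(im[v-45:v+45,u-60:u+60],alpha=1.5),(800,600),interpolation=cv2.INTER_CUBIC))
E
```

```text
t21.57 yaw 103.02 z [0.5388 0.0212 0.3178] F [-4.73 -2.35  1.77] Tz -0.232 sd 0.023 op 0.0136
339 229
```

View pics/s2.png

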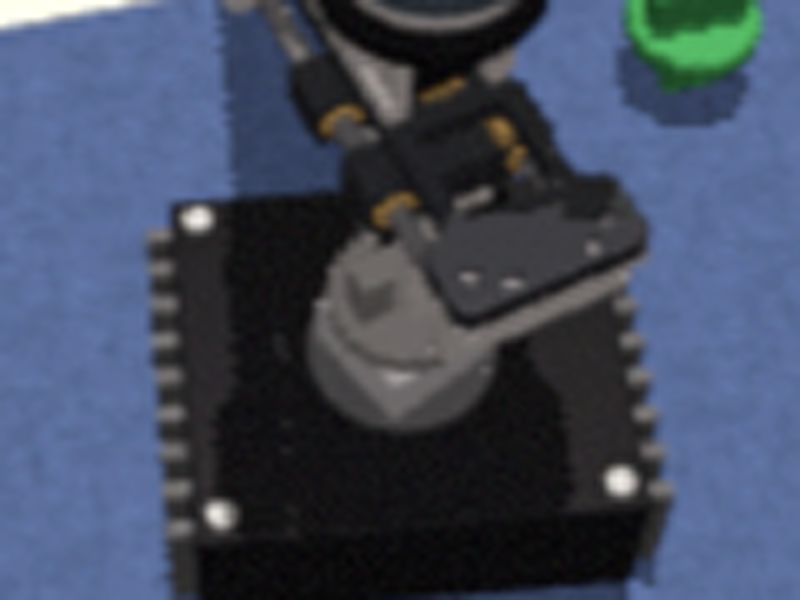

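The scene crop shows the cap seated on the block and the block's corner turned toward the camera, so the block followed. The torque has risen to 0.23 N m, so it came tight near yaw 108°. One click ends near 84°.

>>> {"api": "arm_command", "payload": {
  "slide": [
    [0,0,0],
    [0,0,0],
    [0,0,0],
    [0,0,0],
    [0,0,0],
    [0,0,0],
    [0,0,0],
    [0,0,0],
    [0,0,0],
    [0,0,0]
  ],
  "dr": [
    [0,0,0.2],
    [0,0,0.2],
    [0,0,0.2],
    [0,0,0.2],
    [0,0,0.2],
    [0,0,0],
    [0,0,0],
    [0,0,0],
    [0,0,0],
    [0,0,0]
  ],
  "jaw": [1,1,1,1,1,1,1,1,1,1]
}}

```text
time: 22.45
eef_pos: [0.5389, 0.0216, 0.3178]
tcp_rot: [-2.081, -2.353, -0.001]
ft_force: [-1.0, 0.5, -2.3]
opening: 0.0137
```

```bash
python3 m.py
```

```text
t22.65 yaw 97.00 z [0.5388 0.0213 0.3178] F [-0.32 -0.64  1.75] Tz 0.022 sd 0.021 op 0.0140
```

>>> {"api": "arm_command", "payload": {
  "slide": [
    [0,0,0],
    [0,0,0],
    [0,0,0],
    [0,0,0],
    [0,0,0],
    [0,0,0],
    [0,0,0],
    [0,0,0],
    [0,0,0],
    [0,0,0]
  ],
  "dr": [
    [0,0,0.2],
    [0,0,0.2],
    [0,0,0.2],
    [0,0,0.2],
    [0,0,0.2],
    [0,0,0],
    [0,0,0],
    [0,0,0],
    [0,0,0],
    [0,0,0]
  ],
  "jaw": [1,1,1,1,1,1,1,1,1,1]
}}

```text
time: 23.48
eef_pos: [0.5388, 0.0214, 0.3178]
tcp_rot: [2.202, 2.241, -0.0]
ft_force: [-0.7, -0.6, -2.7]
opening: 0.0137
```

```bash
python3 m.py
```

```text
t23.68 yaw 90.99 z [0.5388 0.0213 0.3178] F [ 0.17 -0.12  1.57] Tz -0.001 sd 0.033 op 0.0141
```

The torque peaked and fell to zero, so the ratchet slipped. I'll go 5° more to sit near the rest, then read.

>>> {"api": "arm_command", "payload": {
  "slide": [
    [0,0,0],
    [0,0,0],
    [0,0,0],
    [0,0,0],
    [0,0,0],
    [0,0,0],
    [0,0,0],
    [0,0,0],
    [0,0,0],
    [0,0,0]
  ],
  "dr": [
    [0,0,0.2],
    [0,0,0.2],
    [0,0,0.2],
    [0,0,0.2],
    [0,0,0.1],
    [0,0,0],
    [0,0,0],
    [0,0,0],
    [0,0,0],
    [0,0,0]
  ],
  "jaw": [1,1,1,1,1,1,1,1,1,1]
}}

```text
time: 24.52
eef_pos: [0.5387, 0.0213, 0.3177]
tcp_rot: [-2.305, -2.134, 0.001]
ft_force: [-3.6, -1.9, -0.3]
opening: 0.0137
```

```bash
python3 m.py
```

```text
t24.72 yaw 85.60 z [0.5387 0.0213 0.3177] F [-2.84 -3.39  0.16] Tz -0.081 sd 0.014 op 0.0137
```

The torque is just rising again, so the ratchet is at the one-click rest. I'm stopping here: open, let it settle, then lift clear.

>>> {"api": "arm_command", "payload": {
  "slide": [
    [0,0,0],
    [0,0,0],
    [0,0,0],
    [0,0,0],
    [0,0,0],
    [0,0,0],
    [0,0,0],
    [0,0,0],
    [0,0,0],
    [0,0,0]
  ],
  "dr": [
    [0,0,0],
    [0,0,0],
    [0,0,0],
    [0,0,0],
    [0,0,0],
    [0,0,0],
    [0,0,0],
    [0,0,0],
    [0,0,0],
    [0,0,0]
  ],
  "jaw": [0.6,0.4,0.2,0,0,0,0,0,0,0]
}}

```text
time: 25.55
eef_pos: [0.5388, 0.0214, 0.3178]
tcp_rot: [2.305, 2.134, 0.0]
ft_force: [0.5, -1.2, -0.4]
opening: 0.0468
```

>>> {"api": "arm_command", "payload": {
  "slide": [
    [0,0,-0.2],
    [0,0,-0.3],
    [0,0,-0.4],
    [0,0,-0.5],
    [0,0,-0.5],
    [0,0,-0.5],
    [0,0,-0.5],
    [0,0,-0.5],
    [0,0,-0.5],
    [0,0,-0.5]
  ],
  "dr": [
    [0,0,0],
    [0,0,0],
    [0,0,0],
    [0,0,0],
    [0,0,0],
    [0,0,0],
    [0,0,0],
    [0,0,0],
    [0,0,0],
    [0,0,0]
  ],
  "jaw": [0,0,0,0,0,0,0,0,0,0]
}}

```text
time: 26.38
eef_pos: [0.5387, 0.0214, 0.4522]
tcp_rot: [2.304, 2.133, 0.002]
ft_force: [0.5, -0.2, -0.8]
opening: 0.0471
```

```bash
python3 m.py
python3 - <<'E'
from h import *
s=robot.observe();im=robot.grab_frame('wrist');sc=robot.grab_frame('scene')
np.save('w3.npy',im);K,P=campose('wrist',s)
print([proj(K,P,[.5388,.0213,z]).round(1).tolist() for z in (.139,.141,.115,.165)])
a=cv2.resize(sc[180:280,280:400],(480,400),interpolation=cv2.INTER_CUBIC)
u,v=proj(K,P,[.5388,.0213,.15]).astype(int);v=max(v,60);b=cv2.resize(im[v-60:v+60,u-48:u+48],(320,400),interpolation=cv2.INTER_NEAREST)
print(u,v);save('fin',cv2.convertScaleAbs(np.hstack([a,b]),alpha=1.4))
E
```

```text
t26.58 yaw 85.60 z [0.5387 0.0214 0.4505] F [0.15 0.43 0.05] Tz -0.023 sd 0.020 op 0.0469
[[316.8, 193.1], [316.8, 193.6], [316.8, 187.8], [316.8, 200.0]]
316 195
```

View pics/fin.png

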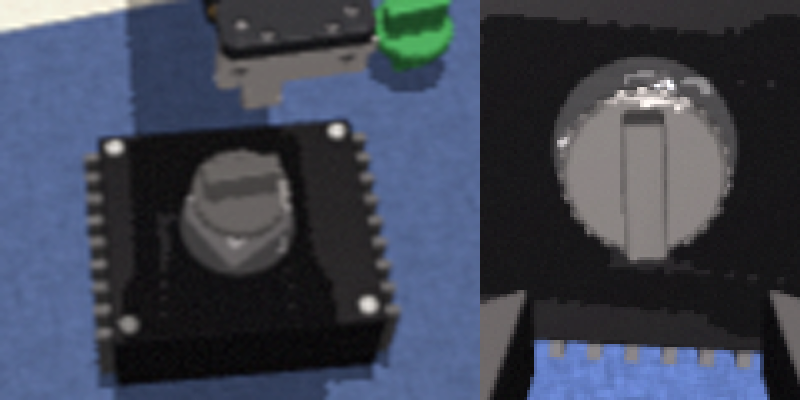

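The final picture shows the plug upright and seated on the block at (235,215). Its bar is still at the angle I left it, so it hasn't sprung back, and the gripper is clear above. I'm handing in.

```bash
python3 -c "
from workcell import robot
print(robot.finish_job(), robot.observe()['time'])"
```

```text
the job is handed in; nothing more can be done
the job is handed in; nothing more can be done
```

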